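# Close a bench caliper's sliding jaw on a square steel tube

### The arm

A 6-joint arm with a two-finger parallel gripper is mounted at the origin on the work surface. World frame = base frame: x ahead of the robot, y to its left, z up, the work surface at z = 0. Lengths are in m, angles in degrees, forces in N, time in s.
With the tool pointing down it reaches from about 0.35 to 0.875 m from the base axis. Payload 4.2 kg.
Tool frame: the origin (TCP) lies midway between the tips of the shut fingers; the grasp point (between the pads) lies 19 mm behind it; z points along the fingers, y is the line along which they close (so a half turn about z gives the same grasp; the last joint's range is limited). The gripper opens to 87 mm and grips with 3 to 60 N. Pads are 19 mm wide; open, the fingers measure 117 mm over their backs; the gripper's body (75 mm by 190 mm) begins 51 mm behind the grasp point.
Start: joints at [14.817, 22.042, 0.453, 0, -68.411, -14.817], TCP at [0.625, 0, 0.223] pointing down, gripper open.
Joint ranges: [-179.83, 179.83], [-69.29, 118.12], [-61.27, 80.66], [-181.25, 117.63], [-171.15, -9.14], [-177.46, 177.46]. Speed limits (degrees/s): [159.86, 159.86, 180, 180, 180, 180].

### API

Orientations are given as a 3x3 rotation matrix whose columns are the frame's x, y, z axes.
In Python, from station import r, cams gives the robot as it stands.
- The arm moves only by the tool play_rows, never from a script. Its argument "commands" is text: rows parted by semicolons, each of 6 numbers parted by spaces: the shift along the world's x, y, z normalised to -1 to 1, where 1 is 30 mm, then the turn, a rotation vector about the world's x, y, z normalised to -1 to 1, where 1 is 0.15 rad. A call has 1 to 20 rows; each row shifts and turns the commanded pose from where the row before left it; what a row does not reach is not made up. A row lasts 1/10 s, in which the tool goes at most 50 mm and 8.59 degrees, less where a joint would pass 70% of its speed; a pose out of reach is approached as far as the arm can. A call with a number of a shift or a turn outside -1 to 1 is refused whole. A call with a gripper value outside its range is refused whole. "grip" is the finger opening in mm, from 0 to 87, set as the call begins (left out, the last holds). The fingers move at their own pace and stop on an object; the grip force is fixed at half the most. Time passes only in rows, so rows that do not move let the fingers close. It gives the time, the measured TCP pose, the force, the opening and the grip force at its end, in the units of the state.
- r.sense(): the state, without advancing time (a new reading comes with each control period).
- cams.capture(name): name is "scene" or "side" or "wrist"; returns (picture, depth): 400x640x3 uint8, blue, green, red; 400x640 float32, m along the optical axis (not along the pixel's ray), 0 where there is no reading.
- cams.camera_info(name): a dict with "mtx" (3x3 intrinsics, pixels), "R" (3x3) and "t" (3): a world point X has camera coordinates R X + t. Camera axes: x right, y down, z forward; pixel columns grow to the right and rows downward; lengths in m; the calibration is good to about 2 mm. The wrist camera is an equidistant fisheye: a pixel r from the principal point sees the ray r / f radians off the axis. A picture is of the moment at which its call begins: read the wrist's pose just before it. camera_info takes no time and is no camera call; for the wrist camera it gives the pose at the moment of the call.
- r.finish_job(): hands the job in; it is judged then, once.
The state is a dict: "time_s": time; "joints": joint angles; "joint_velocities": joint speeds; "effort": joint torques, N m; "tcp_pos": TCP position; "ee_rot": TCP orientation; "wrist_force": force on the tool from outside, world axes, zero at the start; "moment": the same for the moment, N m; "gripper_width": opening from 0.0 (shut) to 1.0 (fully open); "gripper_force": force on a finger pad.
Only numpy, scipy, OpenCV 4.12 (cv2) and the standard library are available. Lean on these libraries where they do the work, as an engineer would, in place of code of your own. Each camera call takes 0.05 s, during which the arm holds its last target. There are 200 camera calls.

### The job

Lay the square steel tube offcut on the caliper's board between its open jaws, along the jaws and centred at their raised measuring faces, and let go of it. Then slide the moving jaw by its post until the tube is held square and touching between both measuring faces, pressing gently but definitely for about half a second, without forcing it so hard that the sliding jaw tilts. Let go, leave the jaws closed on the tube, and leave the other things on the bench alone.

Things in the scene. Friction and masses are not known exactly. Their poses are not given: they have to be found in the camera images.
- tube_center (a point): Centre of the loose square steel tube offcut, open at both ends, about 80 mm long, 31 mm wide and 31 mm high (width and height good to 2 mm only: measuring it is the job), 3 mm wall, roughly 0.2 kg. It starts lying on the bench, its origin about 16 mm above it. x: along the tube; y: across it, level; z: up. It is the only square hollow piece.
- tube: The same tube; origin at the middle of its underside, axes as above.
- caliper: Steel bench caliper screwed flat to a fixed board, 170 (x) x 290 (y) mm, top at z = 18 mm (the tube lies there). Origin: bench level, under the middle of the fixed jaw's measuring face along x. x: from jaw tips to beam, away from the robot; y: along the beam, from sliding to fixed jaw; z: up. Beam: x = 51 to 73, z = 30 to 40 mm; its slide housing starts at x = 44 mm: keep the tube clear of both.
- anvil: The fixed jaw; same origin and axes as the caliper. Both jaws reach from the beam to x = -33 mm, z = 20 to 45 mm. It carries a screw-set measuring insert, x = -25 to 25 mm, whose flat face looks to -y and stands anywhere from y = 48 to 62 mm: it is set differently each time and its place is not in the readings; it does not give under the hand.
- blade: The sliding jaw's blade. Origin: on the beam's centre line (caliper x = 62 mm) under the post, level with the bench; axes as the caliper's when it does not tilt. Its raised measuring face looks to +y at y = 12 mm from this origin, from x = -74 to -50 mm, that is 50 mm or more from the beam, so a press on it tends to tilt the blade.
- post (a point): Grip point on the upright round steel post (16 mm diameter) by which the jaw is slid, on the sliding jaw right over the beam. This point is on its axis, 70 mm above the bench; the post's bare part runs from 46 to 88 mm above the bench, standing on the slide housing (34 mm along y, top at 46 mm). It may be pinched, or pushed from its -y side.
- jaw_slide (a joint): Position of the sliding jaw along the beam, m: 0 fully open (about 120 mm between the measuring faces), growing as it closes towards +y; the space between the faces is 120 mm minus this, give or take the 7 mm of the insert's setting. Starts 0 to 20 mm. It drags with about 2 N and stays where it is left.
- jaw_rock (a joint): Tilt of the sliding jaw on the beam about the vertical, rad: 0 square. The fit is springy (10 N m per rad about the post): about 5 N on its measuring face tilts it 0.025 rad; beyond 0.04 rad it is being forced.
- pipe: Bystander: round steel pipe offcut standing on end, 42 mm diameter, 55 mm high. Origin under its centre.
- wood_block: Bystander: flat wooden block 85 x 45 x 22 mm. Origin under its centre.
- flat_bar: Bystander: solid flat steel bar 85 x 40 x 10 mm. Origin under its centre.
- jar: Bystander: glass jar with lid, 64 mm diameter, 85 mm high. Origin under its centre.
- wrench: Bystander: wrench lying on the bench.
- screwdriver: Bystander: screwdriver lying on the bench.
- tape: Bystander: tape measure case, 68 x 38 x 64 mm. Origin under its centre.

How it is judged:
By the outcome, as a careful person would: the job done as asked, in the order asked, and still so for the second after the job is handed in, with the robot touching nothing.
It also fails if it takes over 67 s, if anything falls off the work surface, if the arm or the gripper's body presses on something with over 40 N, if the wrist force passes 120 N, or if a joint passes its speed limit or range.

## Working session

There is one attempt and no reset: what is moved stays moved. The work goes in short steps, Python scripts to look and compute and a tool call to move; the robot and the scene stay as the last step left them, time stands still between calls to the robot, and variables do not carry over. Pictures are saved under pics/ and viewed, at most 10 in all, crops included, and the job is handed in when it is done.

Besides the shell and the picture viewer there is one more tool, called after "Request:" as name(argument=value, ...) on one line, values as JSON. play_rows: Moves the arm, as the interface text tells. Scaled input: -1 to 1 covers 30 mm each way for a shift and 0.15 rad each way for a turn. Its arguments: {"type":"object","properties":{"commands":{"type":"string"},"grip":{"type":"number"}},"required":["commands"]}

```bash
mkdir -p pics; cat > h.py <<'E'
import numpy as np, cv2
from station import r, cams
def cap(n):
    ci=cams.camera_info(n); p,d=cams.capture(n); return p,d,ci
def world(d,ci):
    K=np.array(ci["mtx"]);R=np.array(ci["R"]);t=np.array(ci["t"])
    v,u=np.mgrid[:d.shape[0],:d.shape[1]]
    X=np.stack([(u-K[0,2])/K[0,0]*d,(v-K[1,2])/K[1,1]*d,d],-1)
    W=(X-t)@R
    W[d==0]=np.nan
    return W
E
python3 - <<'E'
from h import *
print(r.sense())
for n in("scene","side"):
    p,d,ci=cap(n); cv2.imwrite(f"pics/{n}.png",p); np.save(n+".npy",world(d,ci)); print(n,np.array(ci["t"]),-np.array(ci["R"]).T@ci["t"], np.array(ci["mtx"]).tolist())
E
```

```text
{'time_s': 0.0, 'joints': array([ 1.48149221e+01,  2.20906538e+01,  3.78853237e-01, -2.96853196e-02,
       -6.84126429e+01, -1.48159556e+01]), 'joint_velocities': array([-0.01171513, -0.1045196 , -0.05751271,  0.08605369, -0.05236326,
       -0.03626098]), 'effort': array([ 5.69075401e-04, -3.90661991e+01,  1.87403029e+01,  4.22001421e+00,
        1.09914420e-02, -1.81494070e-04]), 'tcp_pos': array([6.24379814e-01, 5.41006907e-08, 2.21452627e-01]), 'ee_rot': array([[-2.09082394e-04, -9.99997508e-01, -2.22288651e-03],
       [-9.99999974e-01,  2.09282081e-04, -8.95998615e-05],
       [ 9.00648485e-05,  2.22286772e-03, -9.99997525e-01]]), 'wrist_force': array([-0.17091223,  0.35771798, -1.27603216]), 'moment': array([ 0.06087595, -0.01247611,  0.03744332]), 'gripper_force': 0.0, 'gripper_width': 1.0006711231716565}
scene [-0.48463167 -0.07554756  1.38694808] [ 0.9622411  -0.76715633  0.8060791 ] [[387.01875373452475, 0.0, 313.5402144300892], [0.0, 387.01875373452475, 210.02005208712706], [0.0, 0.0, 1.0]]
side [0.51446175 0.15289477 0.92911444] [0.23681493 0.83762013 0.62738548] [[395.81823554392304, 0.0, 315.5805235770574], [0.0, 395.81823554392304, 192.9171762257273], [0.0, 0.0, 1.0]]
```

```bash
ls .
```

```text
h.py
pics
scene.npy
side.npy
```

View pics/scene.png

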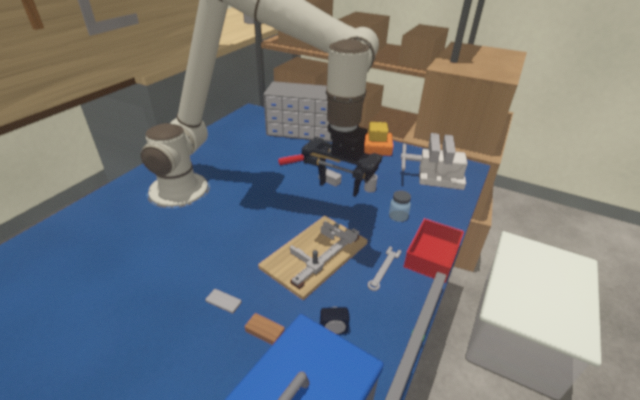

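View pics/side.png

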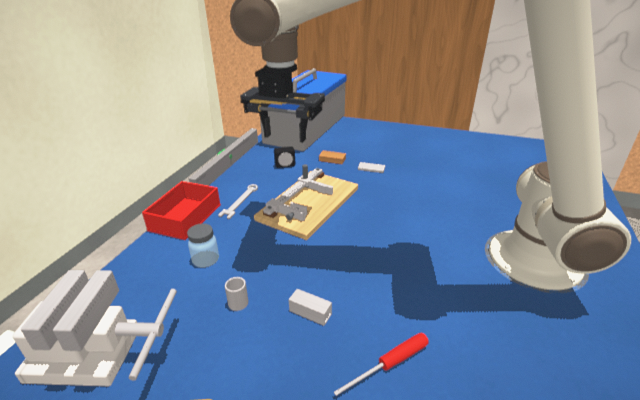

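The scene view shows the caliper board at about (315,255). The side view shows the tube at (310,306), the pipe at (236,293) and the post at (305,172). I'll measure these from depth.

```bash
python3 - <<'E'
from h import *
W=np.load("side.npy"); p=cv2.imread("pics/side.png")
def rect(m,n):
    P=W[m][:,:2].astype(np.float32); print(n,m.sum(),[np.round(x,4) for x in cv2.minAreaRect(P)], np.median(W[m][:,2]))
m=np.zeros(W.shape[:2],bool); m[280:330,280:340]=1
t=m&(W[...,2]>.006); rect(t,"tube all")
t=m&(W[...,2]>.026); rect(t,"tube top"); print(np.nanpercentile(W[t][:,2],[5,50,95]))
hsv=cv2.cvtColor(p,cv2.COLOR_BGR2HSV)
for n in("side","scene"):
    W=np.load(n+".npy");p=cv2.imread(f"pics/{n}.png");hsv=cv2.cvtColor(p,cv2.COLOR_BGR2HSV)
    m=np.zeros(W.shape[:2],bool)
    if n=="side": m[165:245,240:365]=1
    else: m[210:300,255:372]=1
    b=m&(W[...,2]>.010)&(W[...,2]<.024); rect(b,n+" board"); print("z",np.nanmedian(W[b][:,2]))
    q=m&(W[...,2]>.055)&(W[...,2]<.1); rect(q,n+" post"); print(W[q].mean(0),np.nanmax(W[q][:,2]))
    q=m&(W[...,2]>.028)&(W[...,2]<.055); rect(q,n+" steel")
W=np.load("scene.npy")
m=np.zeros(W.shape[:2],bool); m[165:200,310:385]=1
t=m&(W[...,2]>.006)&(W[...,2]<.06); print(t.sum()); rect(t,"scene tube")
p=cv2.imread("pics/side.png"); a=cv2.resize(p[160:245,235:365],None,fx=6,fy=6,interpolation=cv2.INTER_CUBIC); cv2.imwrite("pics/a.png",a)
E
```

```text
tube all 882 [array([0.4432, 0.3228]), array([0.0356, 0.0808]), np.float64(81.6698)] 0.0322038865135303
tube top 609 [array([0.4432, 0.3228]), array([0.0356, 0.0808]), np.float64(81.6698)] 0.03295417661481196
[0.02837431 0.03295418 0.03473933]
side board 2447 [array([ 0.6342, -0.1272]), array([0.4237, 0.2992]), np.float64(78.1241)] 0.018707290334652887
z 0.018707290334652887
side post 63 [array([ 0.6185, -0.1106]), array([0.0151, 0.0106]), np.float64(32.1627)] 0.07478874194599107
[ 0.61822777 -0.10956632  0.07421018] 0.09045253745639197
side steel 1115 [array([ 0.5926, -0.0526]), array([0.2756, 0.115 ]), np.float64(77.1057)] 0.041066193970362895
scene board 2999 [array([ 0.5846, -0.0523]), array([0.2933, 0.1755]), np.float64(77.8526)] 0.017186563858010418
z 0.017186563858010418
scene post 69 [array([ 0.6202, -0.1175]), array([0.0139, 0.0161]), np.float64(28.4944)] 0.07676435024586437
[ 0.62155216 -0.12002546  0.07566235] 0.09029383991144989
scene steel 1187 [array([ 0.5944, -0.0555]), array([0.2746, 0.1147]), np.float64(78.423)] 0.03964314769661938
294
scene tube 294 [array([0.5219, 0.3279]), array([0.1901, 0.0534]), np.float64(9.6126)] 0.029794917487638913
```

View pics/a.png

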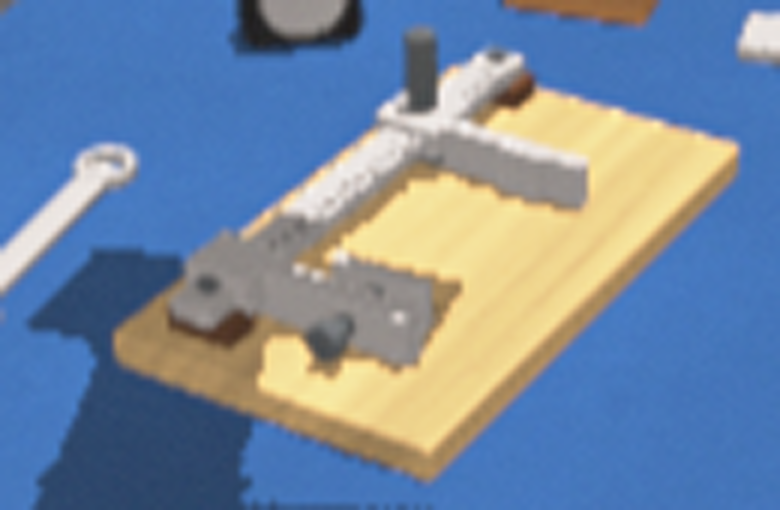

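The crop shows the post at (420,70), the blade running from it to (585,185) and the fixed jaw at (330,290). The caliper's yaw is about -12° and the tube's about -8°. I'll move over the tube, turn the tool and look from above.

Request:
play_rows(commands="-.51 .9 0 0 0 .79;-.51 .9 0 0 0 .79;-.51 .9 0 0 0 .79;-.51 .9 0 0 0 .79;-.51 .9 0 0 0 .79;-.51 .9 0 0 0 .79;-.51 .9 0 0 0 .79;-.51 .9 0 0 0 .79;-.51 .9 0 0 0 .79;-.51 .9 0 0 0 .79;-.51 .9 0 0 0 .79;-.51 .9 0 0 0 .79;0 0 0 0 0 0;0 0 0 0 0 0;0 0 0 0 0 0")

```text
time_s: 1.6
tcp_pos: [0.4415, 0.3234, 0.2222]
ee_rot: [[0.989, -0.15, -0.001], [-0.15, -0.989, -0.001], [-0.0, 0.001, -1.0]]
wrist_force: [0.1, -0.0, 0.0]
gripper_width: 0.998
gripper_force: 0.0
```

```bash
cat >> h.py <<'E'
def ray(u,v,ci):
    K=np.array(ci["mtx"]);R=np.array(ci["R"]);t=np.array(ci["t"])
    x=np.stack([(np.asarray(u,float)-K[0,2])/K[0,0],(np.asarray(v,float)-K[1,2])/K[1,1]],-1)
    th=np.linalg.norm(x,axis=-1,keepdims=True)+1e-12
    d=np.concatenate([x/th*np.sin(th),np.cos(th)],-1)
    return -R.T@t, d@R, np.cos(th)[...,0]
def fworld(d,ci):
    v,u=np.mgrid[:d.shape[0],:d.shape[1]]
    o,D,c=ray(u,v,ci)
    W=o+D*(d/c)[...,None]; W[d==0]=np.nan
    return W
E
python3 - <<'E'
from h import *
s=r.sense();print(s["time_s"],s["tcp_pos"],s["joints"],s["wrist_force"])
p,d,ci=cap("wrist");cv2.imwrite("pics/w1.png",p)
W=fworld(d,ci);np.save("w1.npy",W);print(-np.array(ci["R"]).T@ci["t"],ci["mtx"])
m=(W[...,2]>.024)&(W[...,2]<.04)&(np.hypot(W[...,0]-.443,W[...,1]-.323)<.07)
P=W[m];print(m.sum(),[np.round(x,4) for x in cv2.minAreaRect(P[:,:2].astype(np.float32))],np.median(P,0))
E
```

```text
1.6 [0.44145656 0.32339335 0.2222475 ] [ 5.32017701e+01  1.45155682e+01 -1.05579012e+01 -3.29279865e-03
 -6.49726974e+01  2.82002485e+01] [ 0.10155402 -0.00467448  0.03106785]
[0.52085732 0.31168101 0.3831436 ] [[309.70691629   0.         322.30586821]
 [  0.         309.70691629 202.25728382]
 [  0.           0.           1.        ]]
1925 [array([0.4429, 0.322 ]), array([0.0336, 0.08  ]), np.float64(81.0488)] [0.44414761 0.32227876 0.03173828]
```

View pics/w1.png

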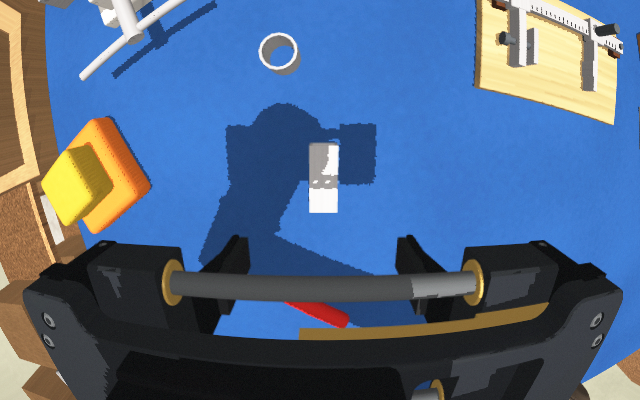

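The wrist view shows the tube from (310,143) to (338,213), nothing under the fingers, and the caliper at the upper right. Depth puts the tube centre at (0.443, 0.322) with yaw -9°. I'll descend.

Request:
play_rows(commands=".05 -.04 -1 0 0 0;0 0 -1 0 0 0;0 0 -1 0 0 0;0 0 -1 0 0 0;0 0 -1 0 0 0;0 0 -1 0 0 0;0 0 -.7 0 0 0;0 0 -.45 0 0 0;0 0 0 0 0 0;0 0 0 0 0 0", grip=60)

```text
time_s: 2.65
tcp_pos: [0.4435, 0.3224, 0.0083]
ee_rot: [[0.989, -0.149, 0.0], [-0.149, -0.989, -0.0], [0.0, 0.0, -1.0]]
wrist_force: [0.5, -0.0, 0.6]
gripper_width: 0.688
gripper_force: 0.0
```

Request:
play_rows(commands="0 0 0 0 0 0;0 0 0 0 0 0;0 0 0 0 0 0;0 0 0 0 0 0;0 0 0 0 0 0;0 0 0 0 0 0;0 0 0 0 0 0;0 0 0 0 0 0", grip=20)

```text
time_s: 3.45
tcp_pos: [0.4429, 0.3228, 0.0085]
ee_rot: [[0.989, -0.148, 0.0], [-0.148, -0.989, -0.0], [0.0, 0.0, -1.0]]
wrist_force: [-1.4, -0.8, 4.9]
gripper_width: 0.381
gripper_force: 30.0
```

Request:
play_rows(commands="0 0 .5 0 0 0;0 0 1 0 0 0;0 0 1 0 0 0;0 0 1 0 0 0;.22 -.9 .2 0 0 0;.22 -.9 .2 0 0 0;.22 -.9 .2 0 0 0;.22 -.9 .2 0 0 0;.22 -.9 .2 0 0 -.1;.22 -.9 .2 0 0 -.1;.22 -.9 .2 0 0 -.1;.22 -.9 .2 0 0 -.1;.22 -.9 .2 0 0 0;.22 -.9 .2 0 0 0;.22 -.9 .2 0 0 0;.22 -.9 .2 0 0 0;.22 -.9 .2 0 0 0;0 0 0 0 0 0;0 0 0 0 0 0;0 0 0 0 0 0")

```text
time_s: 5.45
tcp_pos: [0.528, -0.0277, 0.1901]
ee_rot: [[0.978, -0.207, -0.002], [-0.207, -0.978, 0.0], [-0.002, 0.0, -1.0]]
wrist_force: [0.5, 0.6, -2.3]
gripper_width: 0.377
gripper_force: 30.0
```

```bash
python3 - <<'E'
from h import *
s=r.sense();print(s["time_s"],s["tcp_pos"],s["gripper_width"],s["wrist_force"])
p,d,ci=cap("wrist");cv2.imwrite("pics/w2.png",p)
W=fworld(d,ci);np.save("w2.npy",W)
E
```

```text
5.45 [ 0.52802891 -0.02767678  0.19008851] 0.37656351729946075 [ 0.52962947  0.6289684  -2.33859415]
```

View pics/w2.png

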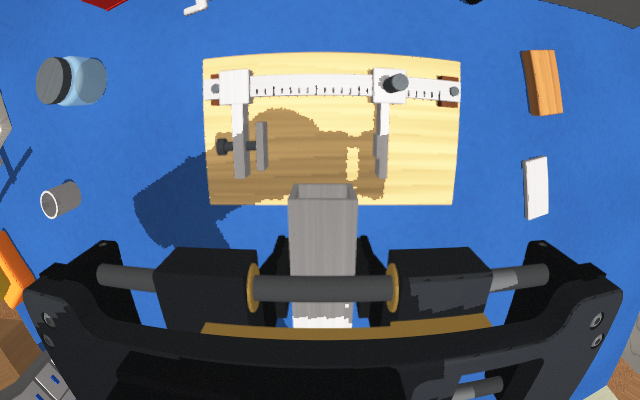

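The wrist view shows the insert at cols 257–267, rows 122–168, the blade at cols 376–388, rows 105–178, the post at (397,83), and the held tube straight in the grip. I'll measure the caliper frame.

```bash
python3 - <<'E'
from h import *
W=np.load("w2.npy")
def reg(r0,r1,c0,c1,z0,z1):
    m=np.zeros(W.shape[:2],bool);m[r0:r1,c0:c1]=1
    m&=(W[...,2]>z0)&(W[...,2]<z1);return W[m]
beam=reg(70,105,250,372,.033,.05)
l=cv2.fitLine(beam[:,:2].astype(np.float32),cv2.DIST_HUBER,0,.01,.01).ravel()
uy=l[:2]*np.sign(l[1]);ux=np.array([uy[1],-uy[0]]);print("yaw",np.degrees(np.arctan2(ux[1],ux[0])))
bd=reg(52,205,200,462,.012,.024);print("board",[np.round(x,4) for x in cv2.minAreaRect(bd[:,:2].astype(np.float32))])
c=lambda P:np.c_[P[:,:2]@ux,P[:,:2]@uy,P[:,2]]
pc=lambda n,P:print(n,len(P),np.round(np.percentile(c(P),[1,50,99],axis=0),4).tolist())
pc("beam",beam)
pc("insert",reg(115,175,256,272,.03,.06)); pc("insert any",reg(115,175,250,275,.02,.06))
pc("blade",reg(118,182,370,392,.03,.06))
pc("housing",reg(65,105,370,410,.038,.052))
pc("post top",reg(70,95,382,412,.084,.095)); pc("fixed",reg(115,180,228,250,.03,.06))
P=reg(180,330,285,360,.15,.25);pc("tube",P)
s=np.array([.528,-.0277]);print("tcp",s@ux,s@uy,ux,uy)
E
```

```text
yaw -11.985004
board [array([ 0.5858, -0.0508]), array([0.2911, 0.1702]), np.float64(78.1071)]
beam 2708 [[0.619, 0.0352, 0.0368], [0.63, 0.094, 0.0387], [0.6413, 0.1555, 0.0406]]
insert 467 [[0.544, 0.1416, 0.0304], [0.5696, 0.1449, 0.0433], [0.5932, 0.1498, 0.0453]]
insert any 623 [[0.5438, 0.1416, 0.0209], [0.5691, 0.1448, 0.0429], [0.5932, 0.1581, 0.0452]]
blade 733 [[0.5359, 0.0164, 0.0304], [0.5668, 0.0229, 0.0435], [0.5969, 0.029, 0.0453]]
housing 938 [[0.612, -0.005, 0.0383], [0.6252, 0.0224, 0.0445], [0.6476, 0.0354, 0.0483]]
post top 254 [[0.6229, 0.0094, 0.0844], [0.6301, 0.0168, 0.0867], [0.6379, 0.0244, 0.0885]]
fixed 970 [[0.5361, 0.1595, 0.0308], [0.5691, 0.167, 0.0433], [0.6008, 0.1813, 0.0452]]
tube 8210 [[0.4882, 0.0655, 0.1822], [0.5402, 0.0829, 0.2132], [0.5626, 0.1004, 0.2309]]
tcp 0.5222427111059427 0.08254601358175279 [ 0.978202  -0.2076557] [0.2076557 0.978202 ]
```

Request:
play_rows(commands=".52 -.03 -.5 0 0 0;.52 -.03 -.5 0 0 0;.52 -.02 -.5 0 0 0;0 0 -1 0 0 0;0 0 -1 0 0 0;0 0 -1 0 0 0;0 0 -.5 0 0 0;0 0 -.3 0 0 0;0 0 0 0 0 0;0 0 0 0 0 0;0 0 0 0 0 0")

```text
time_s: 6.6
tcp_pos: [0.5765, -0.0302, 0.0333]
ee_rot: [[0.978, -0.207, 0.003], [-0.207, -0.978, 0.0], [0.003, -0.001, -1.0]]
wrist_force: [-0.2, 0.5, -3.1]
gripper_width: 0.378
gripper_force: 30.0
```

Request:
play_rows(commands="-.05 .01 -.1 0 0 0;0 0 -.08 0 0 0;0 0 -.03 0 0 0;0 0 0 0 0 0;0 0 0 0 0 0;0 0 0 0 0 0")

```text
time_s: 7.2
tcp_pos: [0.5739, -0.0302, 0.0265]
ee_rot: [[0.978, -0.207, 0.0], [-0.207, -0.978, -0.0], [0.0, 0.0, -1.0]]
wrist_force: [-2.7, 1.4, 5.5]
gripper_width: 0.376
gripper_force: 30.0
```

Request:
play_rows(commands="0 0 0 0 0 0;0 0 0 0 0 0;0 0 0 0 0 0;0 0 0 0 0 0;0 0 0 0 0 0;0 0 0 0 0 0", grip=46)

```text
time_s: 7.8
tcp_pos: [0.574, -0.0303, 0.0256]
ee_rot: [[0.978, -0.207, -0.0], [-0.207, -0.978, -0.0], [-0.0, 0.0, -1.0]]
wrist_force: [1.0, 0.0, -0.6]
gripper_width: 0.527
gripper_force: 0.0
```

Request:
play_rows(commands="0 0 .4 0 0 0;0 0 1 0 0 0;0 0 1 0 0 0;0 0 1 0 0 0;0 0 1 0 0 0;-.8 0 1 0 0 0;-1 0 0 0 0 0;0 0 0 0 0 0;0 0 0 0 0 0;0 0 0 0 0 0")

```text
time_s: 8.8
tcp_pos: [0.5206, -0.0302, 0.1881]
ee_rot: [[0.978, -0.207, 0.001], [-0.207, -0.978, -0.0], [0.001, -0.0, -1.0]]
wrist_force: [0.9, -0.3, 0.6]
gripper_width: 0.53
gripper_force: 0.0
```

```bash
cat >> h.py <<'E'
ux=np.array([.9782,-.20766]);uy=np.array([.20766,.9782])
def look(name,zt=(.04,.06)):
    s=r.sense();print(s["time_s"],s["tcp_pos"],"tcp_u",s["tcp_pos"][:2]@ux,s["tcp_pos"][:2]@uy,s["wrist_force"])
    p,d,ci=cap("wrist");cv2.imwrite(f"pics/{name}.png",p)
    W=fworld(d,ci);C=np.stack([W[...,:2]@ux,W[...,:2]@uy,W[...,2]],-1);np.save(name+".npy",C)
    return p,C
def box(C,x0,x1,y0,y1,z0,z1,n=""):
    m=(C[...,0]>x0)&(C[...,0]<x1)&(C[...,1]>y0)&(C[...,1]<y1)&(C[...,2]>z0)&(C[...,2]<z1)
    P=C[m];print(n,len(P))
    if len(P):print(np.round(np.percentile(P,[1,50,99],axis=0),4).tolist(),[np.round(q,4) for q in cv2.minAreaRect(P[:,:2].astype(np.float32))])
    return m
E
python3 - <<'E'
from h import *
p,C=look("w3")
box(C,.51,.61,.04,.135,.0465,.058,"tube")
box(C,.54,.60,.136,.152,.035,.05,"insert")
box(C,.536,.60,.0,.034,.035,.05,"blade")
box(C,.61,.65,-.01,.05,.08,.095,"post")
E
```

```text
8.8 [ 0.52063012 -0.03024113  0.18808317] tcp_u 0.5155602537289541 0.07853217937327125 [ 0.88563197 -0.34879258  0.64952328]
tube 2778
[[0.5289, 0.0733, 0.0482], [0.5693, 0.0896, 0.0497], [0.6071, 0.1059, 0.0515]] [array([0.5679, 0.0899]), array([0.079 , 0.0333]), np.float64(0.2196)]
insert 464
[[0.544, 0.1417, 0.0353], [0.5678, 0.1453, 0.0434], [0.5928, 0.1504, 0.0454]] [array([0.5681, 0.1468]), array([0.0497, 0.0101]), np.float64(0.206)]
blade 694
[[0.5369, 0.0166, 0.036], [0.5694, 0.0224, 0.0436], [0.5995, 0.0287, 0.0452]] [array([0.5679, 0.0227]), array([0.0126, 0.0637]), np.float64(89.769)]
post 272
[[0.6224, 0.0094, 0.0804], [0.6301, 0.0176, 0.0865], [0.6371, 0.0245, 0.0884]] [array([0.6301, 0.0172]), array([0.0152, 0.0156]), np.float64(72.2537)]
```

View pics/w3.png

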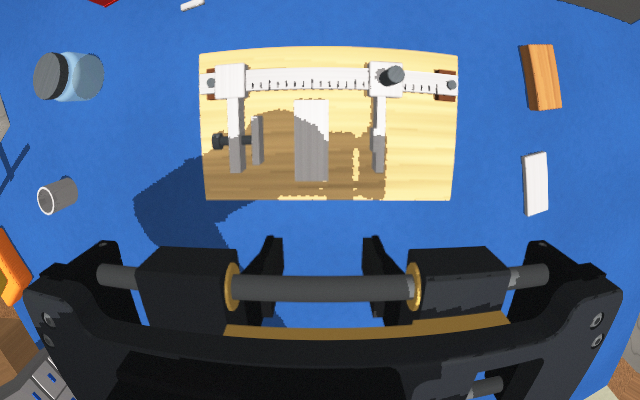

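The picture shows the tube at (311,140), centred along the insert (both at u_x 0.568) and square, with the fingers clear. Next I'll shut the fingers and come down on the -y side of the post.

Request:
play_rows(commands=".6 -.83 0 0 0 0;.6 -.83 0 0 0 0;.6 -.83 0 0 0 0;.6 -.83 0 0 0 0;.6 -.83 0 0 0 0;0 0 -.5 0 0 0;0 0 -1 0 0 0;0 0 -1 0 0 0;0 0 -1 0 0 0;0 0 -.5 0 0 0;0 0 -.3 0 0 0;0 0 0 0 0 0;0 0 0 0 0 0;0 0 0 0 0 0;0 0 0 0 0 0", grip=0)

```text
time_s: 10.35
tcp_pos: [0.6107, -0.1548, 0.06]
ee_rot: [[0.978, -0.207, 0.002], [-0.207, -0.978, -0.0], [0.002, -0.0, -1.0]]
wrist_force: [0.5, 0.8, -0.5]
gripper_width: 0.003
gripper_force: 0.0
```

```bash
python3 - <<'E'
from h import *
p,C=look("w4")
E
```

```text
10.35 [ 0.61070095 -0.15480548  0.05995041] tcp_u 0.6295345712057167 -0.02461255841892139 [ 0.45826455  0.82658757 -0.49285717]
```

View pics/w4.png

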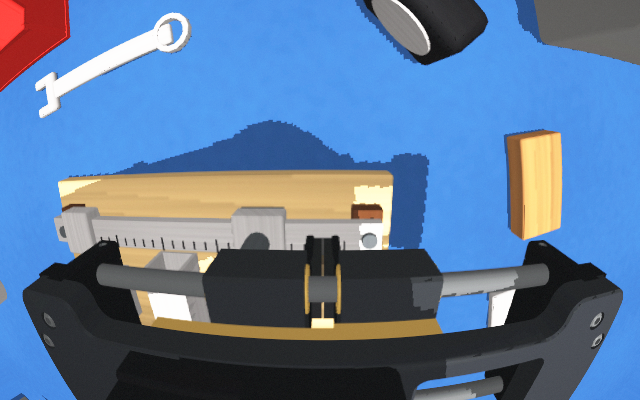

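Shut fingers are beside the post at (322,270). The post is at (257,243) with a clear gap between. I'll push along +y of the caliper.

Request:
play_rows(commands=".021 .098 0 0 0 0;.021 .098 0 0 0 0;.021 .098 0 0 0 0;.021 .098 0 0 0 0;.021 .098 0 0 0 0;.021 .098 0 0 0 0;.021 .098 0 0 0 0;.021 .098 0 0 0 0;.021 .098 0 0 0 0;.021 .098 0 0 0 0;.021 .098 0 0 0 0;.021 .098 0 0 0 0;.021 .098 0 0 0 0;.021 .098 0 0 0 0;.021 .098 0 0 0 0;.021 .098 0 0 0 0;.021 .098 0 0 0 0;.021 .098 0 0 0 0;.021 .098 0 0 0 0;.021 .098 0 0 0 0")

```text
time_s: 12.4
tcp_pos: [0.6226, -0.0957, 0.0587]
ee_rot: [[0.978, -0.207, -0.0], [-0.207, -0.978, 0.0], [-0.0, 0.0, -1.0]]
wrist_force: [-0.3, -1.2, 0.1]
gripper_width: 0.003
gripper_force: 0.9
```

Request:
play_rows(commands=".014 .065 0 0 0 0;.014 .065 0 0 0 0;.014 .065 0 0 0 0;.014 .065 0 0 0 0;.014 .065 0 0 0 0;.014 .065 0 0 0 0;.014 .065 0 0 0 0;.014 .065 0 0 0 0;.014 .065 0 0 0 0;.014 .065 0 0 0 0;0 0 0 0 0 0;0 0 0 0 0 0")

```text
time_s: 13.6
tcp_pos: [0.6268, -0.0762, 0.0587]
ee_rot: [[0.978, -0.207, 0.0], [-0.207, -0.978, 0.0], [-0.0, -0.0, -1.0]]
wrist_force: [-1.1, -2.1, -0.4]
gripper_width: 0.005
gripper_force: 1.1
```

```bash
python3 - <<'E'
from h import *
p,C=look("w5"); cv2.imwrite("pics/w5c.png",cv2.resize(p[170:330,40:420],None,fx=2,fy=2))
box(C,.51,.61,.04,.141,.0465,.058,"tube")
box(C,.61,.65,.02,.12,.08,.095,"post")
print(r.sense()["wrist_force"][:2]@uy)
E
```

```text
13.6 [ 0.62679446 -0.076167    0.05871396] tcp_u 0.6289471809111664 0.055653577615531837 [-1.08079776 -2.06389293 -0.41788259]
tube 0
post 445
[[0.6346, 0.0482, 0.0803], [0.6394, 0.0555, 0.0862], [0.6412, 0.0633, 0.0948]] [array([0.6372, 0.0558]), array([0.0155, 0.0083]), np.float64(89.2193)]
-1.6087235006899632
```

View pics/w5c.png

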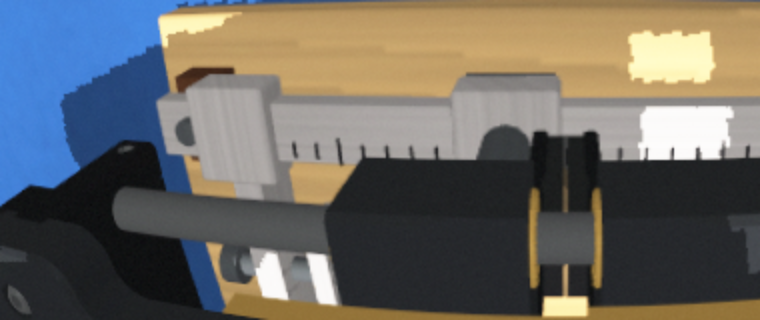

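The crop shows the post at (503,140) in contact with the fingers at (565,200), the jaw sliding, and the drag steady at about 2 N. I'll continue in finer steps.

Request:
play_rows(commands=".01 .049 0 0 0 0;.01 .049 0 0 0 0;.01 .049 0 0 0 0;.01 .049 0 0 0 0;.01 .049 0 0 0 0;.01 .049 0 0 0 0;0 0 0 0 0 0")

```text
time_s: 14.35
tcp_pos: [0.6287, -0.0674, 0.0587]
ee_rot: [[0.978, -0.207, 0.0], [-0.207, -0.978, 0.0], [0.0, -0.0, -1.0]]
wrist_force: [0.3, -3.2, -0.5]
gripper_width: 0.005
gripper_force: 1.4
```

Request:
play_rows(commands=".004 .02 0 0 0 0;.004 .02 0 0 0 0;.004 .02 0 0 0 0;.004 .02 0 0 0 0;0 0 0 0 0 0")

```text
time_s: 14.85
tcp_pos: [0.6291, -0.0652, 0.0588]
ee_rot: [[0.978, -0.207, 0.0], [-0.207, -0.978, 0.0], [0.0, -0.0, -1.0]]
wrist_force: [-0.6, -3.4, -0.1]
gripper_width: 0.004
gripper_force: 1.6
```

```bash
python3 - <<'E'
from h import *
s=r.sense();print(s["time_s"],s["tcp_pos"][:2]@uy,s["wrist_force"][:2]@uy)
p,d,ci=cap("side");W=world(d,ci);C=np.stack([W[...,:2]@ux,W[...,:2]@uy,W[...,2]],-1)
cv2.imwrite("pics/s2.png",cv2.resize(p[160:245,235:365],None,fx=6,fy=6,interpolation=cv2.INTER_CUBIC))
box(C,.51,.615,.06,.141,.0465,.058,"tube")
E
```

```text
14.85 0.06686264837485276 -3.4902825149405134
tube 243
[[0.5278, 0.088, 0.0468], [0.5672, 0.1161, 0.0517], [0.61, 0.1318, 0.0543]] [array([0.5704, 0.1084]), array([0.048 , 0.0889]), np.float64(88.374)]
```

View pics/s2.png

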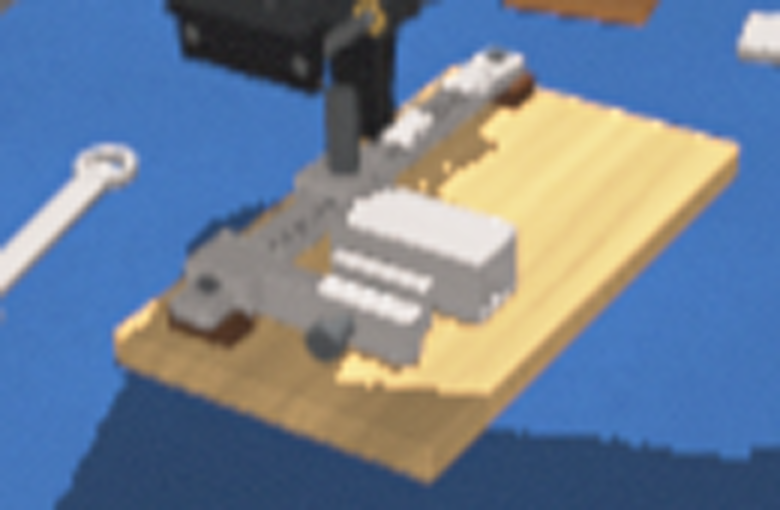

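The tube is being pushed square; its near edge (430,285) is a few mm from the insert. I'll creep on and watch the force.

Request:
play_rows(commands=".003 .016 0 0 0 0;.003 .016 0 0 0 0;.003 .016 0 0 0 0;.003 .016 0 0 0 0;0 0 0 0 0 0")

```text
time_s: 15.4
tcp_pos: [0.6295, -0.0633, 0.0588]
ee_rot: [[0.978, -0.207, 0.0], [-0.207, -0.978, 0.0], [0.0, -0.0, -1.0]]
wrist_force: [0.9, -3.9, -0.0]
gripper_width: 0.004
gripper_force: 1.7
```

Request:
play_rows(commands=".003 .016 0 0 0 0;.003 .016 0 0 0 0;.003 .016 0 0 0 0;0 0 0 0 0 0")

```text
time_s: 15.8
tcp_pos: [0.6297, -0.0618, 0.0587]
ee_rot: [[0.978, -0.207, 0.0], [-0.207, -0.978, 0.0], [0.0, -0.0, -1.0]]
wrist_force: [0.1, -3.6, -1.2]
gripper_width: 0.005
gripper_force: 1.8
```

Request:
play_rows(commands=".003 .016 0 0 0 0;.003 .016 0 0 0 0;0 0 0 0 0 0")

```text
time_s: 16.1
tcp_pos: [0.6299, -0.0609, 0.0588]
ee_rot: [[0.978, -0.207, 0.0], [-0.207, -0.978, 0.0], [0.0, -0.0, -1.0]]
wrist_force: [0.5, -3.7, -0.8]
gripper_width: 0.007
gripper_force: 1.7
```

Request:
play_rows(commands=".003 .016 0 0 0 0;.003 .016 0 0 0 0;0 0 0 0 0 0")

```text
time_s: 16.4
tcp_pos: [0.6301, -0.0599, 0.0588]
ee_rot: [[0.978, -0.207, 0.0], [-0.207, -0.978, 0.0], [0.0, -0.0, -1.0]]
wrist_force: [0.1, -4.0, -1.2]
gripper_width: 0.002
gripper_force: 1.8
```

Request:
play_rows(commands=".003 .014 0 0 0 0;.003 .014 0 0 0 0;0 0 0 0 0 0")

```text
time_s: 16.7
tcp_pos: [0.6302, -0.0591, 0.0588]
ee_rot: [[0.978, -0.207, 0.0], [-0.207, -0.978, 0.0], [0.0, -0.0, -1.0]]
wrist_force: [-0.1, -4.1, -1.0]
gripper_width: 0.007
gripper_force: 1.8
```

Request:
play_rows(commands=".003 .014 0 0 0 0;.003 .014 0 0 0 0;0 0 0 0 0 0")

```text
time_s: 17.0
tcp_pos: [0.6304, -0.0582, 0.0587]
ee_rot: [[0.978, -0.207, 0.0], [-0.207, -0.978, 0.0], [0.0, -0.0, -1.0]]
wrist_force: [-0.8, -5.1, 0.1]
gripper_width: 0.004
gripper_force: 1.8
```

Request:
play_rows(commands=".003 .014 0 0 0 0;.003 .014 0 0 0 0;0 0 0 0 0 0")

```text
time_s: 17.3
tcp_pos: [0.6306, -0.0574, 0.0588]
ee_rot: [[0.978, -0.207, 0.0], [-0.207, -0.978, 0.0], [0.0, -0.0, -1.0]]
wrist_force: [0.2, -4.4, -0.8]
gripper_width: 0.005
gripper_force: 1.8
```

```bash
python3 - <<'E'
from h import *
s=r.sense();print(s["time_s"],s["tcp_pos"][:2]@uy,s["wrist_force"][:2]@uy)
p,d,ci=cap("side")
cv2.imwrite("pics/s3.png",cv2.resize(p[180:225,275:325],None,fx=12,fy=12,interpolation=cv2.INTER_CUBIC))
E
```

```text
17.3 0.07481536664138885 -4.297141211273949
```

View pics/s3.png

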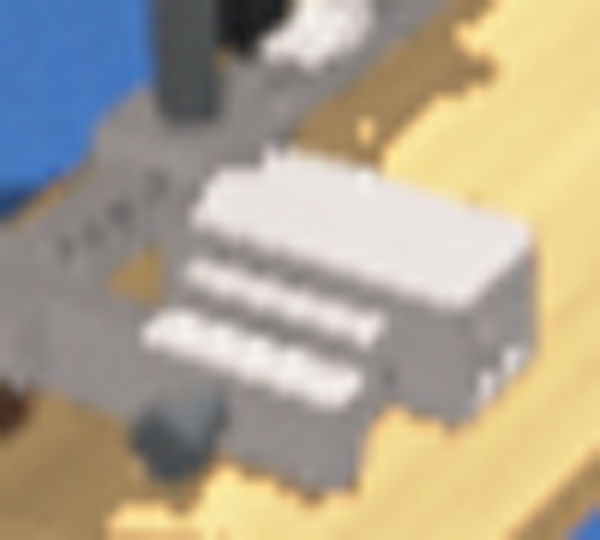

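The tube's near face at (380,310) is at, or within a mm or two of, the insert. That was the last of the 10 pictures, so from here I'll go by force.

Request:
play_rows(commands=".003 .013 0 0 0 0;.003 .013 0 0 0 0;0 0 0 0 0 0")

```text
time_s: 17.65
tcp_pos: [0.6308, -0.0566, 0.0587]
ee_rot: [[0.978, -0.207, 0.0], [-0.207, -0.978, 0.0], [0.0, -0.0, -1.0]]
wrist_force: [0.5, -4.3, -0.2]
gripper_width: 0.009
gripper_force: 1.8
```

```bash
cat >> h.py <<'E'
def st():
    s=r.sense();print(s["time_s"],"y",round(s["tcp_pos"][:2]@uy,5),"F",round(s["wrist_force"][:2]@uy,2),"Mz",s["moment"].round(3),s["gripper_force"])
E
python3 -c "
from h import *
st()"
```

```text
17.65 y 0.07561 F -4.15 Mz [-1.214 -0.044  0.003] 1.7820322886109352
```

Request:
play_rows(commands=".003 .013 0 0 0 0;.003 .013 0 0 0 0;0 0 0 0 0 0")

```text
time_s: 17.95
tcp_pos: [0.6309, -0.0558, 0.0587]
ee_rot: [[0.978, -0.207, -0.0], [-0.207, -0.978, 0.0], [-0.0, -0.0, -1.0]]
wrist_force: [1.3, -4.5, -1.1]
gripper_width: 0.005
gripper_force: 1.8
```

Request:
play_rows(commands=".003 .013 0 0 0 0;.003 .013 0 0 0 0;0 0 0 0 0 0")

```text
time_s: 18.25
tcp_pos: [0.6311, -0.055, 0.0588]
ee_rot: [[0.978, -0.207, 0.0], [-0.207, -0.978, 0.0], [0.0, -0.0, -1.0]]
wrist_force: [0.6, -5.1, -0.9]
gripper_width: 0.007
gripper_force: 1.8
```

Request:
play_rows(commands=".003 .013 0 0 0 0;.003 .013 0 0 0 0;0 0 0 0 0 0")

```text
time_s: 18.55
tcp_pos: [0.6313, -0.0542, 0.0587]
ee_rot: [[0.978, -0.207, -0.0], [-0.207, -0.978, 0.0], [-0.0, -0.0, -1.0]]
wrist_force: [-0.2, -4.5, -0.8]
gripper_width: 0.004
gripper_force: 1.7
```

```bash
python3 - <<'E'
from h import *
st()
p,d,ci=cap("side")
g=cv2.cvtColor(p,cv2.COLOR_BGR2GRAY)
# gray profile along caliper y, projected at x=.568: tube-top height and insert-top height
K=np.array(ci["mtx"]);R=np.array(ci["R"]);t=np.array(ci["t"])
def px(x,y,z):
    w=np.r_[x*ux+y*uy,z];c=K@(R@w+t);return c[:2]/c[2]
for z in(.050,.045):
    ys=np.arange(.095,.160,.0015)
    prof=np.zeros(len(ys))
    for x in np.arange(.555,.582,.003):
        uv=np.array([px(x,y,z) for y in ys],np.float32)
        prof+=cv2.remap(g,uv[:,0],uv[:,1],cv2.INTER_LINEAR).ravel()/9
    print(z,[(round(y*1e3,1),int(v)) for y,v in zip(ys,prof)])
st()
E
```

```text
18.55 y 0.07805 F -4.46 Mz [-1.119 -0.034 -0.009] 1.7407726496458054
0.05 [(np.float64(95.0), 215), (np.float64(96.5), 214), (np.float64(98.0), 212), (np.float64(99.5), 211), (np.float64(101.0), 212), (np.float64(102.5), 215), (np.float64(104.0), 219), (np.float64(105.5), 223), (np.float64(107.0), 226), (np.float64(108.5), 228), (np.float64(110.0), 229), (np.float64(111.5), 230), (np.float64(113.0), 230), (np.float64(114.5), 230), (np.float64(116.0), 230), (np.float64(117.5), 229), (np.float64(119.0), 229), (np.float64(120.5), 229), (np.float64(122.0), 228), (np.float64(123.5), 228), (np.float64(125.0), 228), (np.float64(126.5), 228), (np.float64(128.0), 228), (np.float64(129.5), 229), (np.float64(131.0), 229), (np.float64(132.5), 228), (np.float64(134.0), 228), (np.float64(135.5), 224), (np.float64(137.0), 217), (np.float64(138.5), 206), (np.float64(140.0), 191), (np.float64(141.5), 176), (np.float64(143.0), 162), (np.float64(144.5), 154), (np.float64(146.0), 154), (np.float64(147.5), 166), (np.float64(149.0), 183), (np.float64(150.5), 201), (np.float64(152.0), 212), (np.float64(153
[... 629 characters left out ...]
), 229), (np.float64(125.0), 229), (np.float64(126.5), 229), (np.float64(128.0), 227), (np.float64(129.5), 222), (np.float64(131.0), 215), (np.float64(132.5), 202), (np.float64(134.0), 187), (np.float64(135.5), 172), (np.float64(137.0), 159), (np.float64(138.5), 152), (np.float64(140.0), 156), (np.float64(141.5), 170), (np.float64(143.0), 187), (np.float64(144.5), 204), (np.float64(146.0), 214), (np.float64(147.5), 218), (np.float64(149.0), 213), (np.float64(150.5), 201), (np.float64(152.0), 184), (np.float64(153.5), 166), (np.float64(155.0), 151), (np.float64(156.5), 142), (np.float64(158.0), 141), (np.float64(159.5), 147)]
18.6 y 0.07804 F -3.83 Mz [-1.117  0.006 -0.019] 1.7213362455368042
```

Numerically, the tube edge is at about y 0.140 and the insert face at about 0.1425, so roughly 2 mm remains.

Request:
play_rows(commands=".003 .013 0 0 0 0;.003 .013 0 0 0 0;0 0 0 0 0 0")

```text
time_s: 18.9
tcp_pos: [0.6315, -0.0535, 0.0587]
ee_rot: [[0.978, -0.207, -0.0], [-0.207, -0.978, 0.0], [-0.0, -0.0, -1.0]]
wrist_force: [-0.2, -3.5, -0.4]
gripper_width: 0.008
gripper_force: 1.7
```

Request:
play_rows(commands=".003 .013 0 0 0 0;.003 .013 0 0 0 0;0 0 0 0 0 0")

```text
time_s: 19.2
tcp_pos: [0.6316, -0.0528, 0.0587]
ee_rot: [[0.978, -0.207, -0.0], [-0.207, -0.978, -0.0], [-0.0, 0.0, -1.0]]
wrist_force: [0.6, -4.2, -0.6]
gripper_width: 0.007
gripper_force: 2.0
```

Request:
play_rows(commands=".002 .012 0 0 0 0;.002 .01 0 0 0 0;0 0 0 0 0 0")

```text
time_s: 19.5
tcp_pos: [0.6318, -0.0524, 0.0588]
ee_rot: [[0.978, -0.207, -0.0], [-0.207, -0.978, -0.0], [-0.0, 0.0, -1.0]]
wrist_force: [0.1, -5.1, -0.4]
gripper_width: 0.001
gripper_force: 2.5
```

Request:
play_rows(commands=".002 .009 0 0 0 0;0 0 0 0 0 0;0 0 0 0 0 0")

```text
time_s: 19.8
tcp_pos: [0.6318, -0.0523, 0.0588]
ee_rot: [[0.978, -0.207, -0.0], [-0.207, -0.978, -0.001], [-0.0, 0.001, -1.0]]
wrist_force: [0.2, -6.6, -1.1]
gripper_width: 0.007
gripper_force: 2.7
```

Request:
play_rows(commands=".002 .009 0 0 0 0;0 0 0 0 0 0;0 0 0 0 0 0")

```text
time_s: 20.1
tcp_pos: [0.6318, -0.0522, 0.0588]
ee_rot: [[0.978, -0.207, -0.0], [-0.207, -0.978, -0.001], [-0.0, 0.001, -1.0]]
wrist_force: [1.2, -6.8, -0.2]
gripper_width: 0.003
gripper_force: 2.8
```

Request:
play_rows(commands=".001 .007 0 0 0 0;0 0 0 0 0 0;0 0 0 0 0 0;0 0 0 0 0 0;0 0 0 0 0 0;0 0 0 0 0 0;0 0 0 0 0 0;0 0 0 0 0 0")

```text
time_s: 20.9
tcp_pos: [0.6318, -0.052, 0.0587]
ee_rot: [[0.978, -0.207, -0.0], [-0.207, -0.978, -0.001], [-0.0, 0.001, -1.0]]
wrist_force: [0.3, -6.3, -0.1]
gripper_width: 0.007
gripper_force: 3.0
```

```bash
python3 -c "
from h import *
st()"
```

```text
20.9 y 0.08032 F -6.06 Mz [-1.871e+00  1.000e-03 -5.500e-02] 2.9783014208078384
```

The press has been held for about 0.8 s at about 6 N total, of which roughly 4 N is on the faces. I'll back off straight and lift away.

Request:
play_rows(commands="-.01 -.05 0 0 0 0;-.02 -.1 0 0 0 0;-.04 -.2 0 0 0 0;-.1 -.5 0 0 0 0;-.1 -.5 0 0 0 0;0 0 .5 0 0 0;0 0 1 0 0 0;0 0 1 0 0 0;0 0 1 0 0 0;0 0 1 0 0 0;-1 0 0 0 0 0;-1 0 0 0 0 0;-1 0 0 0 0 0;-1 0 0 0 0 0;0 0 0 0 0 0;0 0 0 0 0 0;0 0 0 0 0 0")

```text
time_s: 22.6
tcp_pos: [0.5047, -0.0923, 0.194]
ee_rot: [[0.978, -0.208, 0.001], [-0.208, -0.978, 0.0], [0.001, -0.0, -1.0]]
wrist_force: [-0.0, 0.8, 0.1]
gripper_width: 0.004
gripper_force: 0.0
```

```bash
python3 - <<'E'
from h import *
p,C=look("w6")
box(C,.51,.61,.095,.1408,.0465,.058,"tube")
box(C,.54,.60,.141,.152,.035,.0462,"insert")
box(C,.536,.555,.08,.112,.035,.0462,"blade")
box(C,.61,.65,.06,.13,.08,.095,"post")
E
```

```text
22.6 [ 0.50466699 -0.09228324  0.19400695] tcp_u 0.5128287920203202 0.014527682210928367 [-0.04917135  0.75721897  0.13651421]
tube 2273
[[0.5279, 0.1087, 0.0475], [0.5675, 0.1241, 0.0497], [0.6065, 0.1405, 0.0514]] [array([0.5673, 0.1243]), array([0.0798, 0.0329]), np.float64(0.0679)]
insert 206
[[0.5435, 0.1439, 0.0422], [0.5676, 0.1471, 0.0437], [0.5926, 0.1502, 0.0454]] [array([0.5681, 0.1473]), array([0.0495, 0.0068]), np.float64(1.2439)]
blade 224
[[0.5363, 0.0968, 0.0355], [0.5455, 0.102, 0.0433], [0.5547, 0.1091, 0.0455]] [array([0.5455, 0.1026]), array([0.0188, 0.013 ]), np.float64(0.6776)]
post 256
[[0.6225, 0.0899, 0.0804], [0.6296, 0.097, 0.0866], [0.6371, 0.1046, 0.0882]] [array([0.6301, 0.0973]), array([0.015 , 0.0158]), np.float64(8.4551)]
```

Tube spans y 0.1087 to about 0.141, blade face is at 0.109 and insert face at 0.1416. It is closed and square, and the robot is clear.

```bash
python3 -c "
from h import *
print(r.finish_job())"
```

```text
the job is handed in; nothing more can be done
None
```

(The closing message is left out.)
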